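# Switch off a charging dock and put the handheld terminal in the tray

## Task

The handheld terminal in the charging dock is charged: turn that dock's dial anticlockwise (seen from above) all the way to its off stop while the terminal is still in the dock. Then lift the terminal out and lay it gently in the open tray, flat on the tray's floor with its screen up. Leave the other dock's dial and its battery as they are.

Things in the scene. Friction and masses are not known exactly. Their poses are not given: they have to be found in the camera images.
- dock: The dock that holds the handheld terminal, fixed to the table, in the left, middle or right place, turned up to 0.2 rad: a grey slab 280 x 90 mm, 18 mm high, long side along its x. Origin: centre of its underside. Its dial sits at x = -90 mm (robot's end) on an aluminium disc of 34 mm radius; its cradle is centred at x = +50 mm.
- dock_seat (a point): Centre of the top of the cradle's black pedestal (130 x 44 mm), 34 mm above the table; the terminal lies on it, long side along the dock's x. End cheeks and corner prongs, up to 48 mm above the table, stand only at the terminal's two ends (over 63 mm from this point), so its long sides are free to grip and it lifts straight up.
- dial (a joint): Angle of that dock's dial, rad: 0 = off, at the anticlockwise end stop; grows clockwise seen from above, up to 4.7. Starts between 1.4 and 2.6, so more than one grasp may be needed. It stays where it is left; friction about 0.04 N m, no spring.
- dial_grip (a point): Point on the dial's axis at the height to grip, 55 mm above the table. The dial: black disc, radius 22 mm, top 29 mm above the table, with an upright grip bar 42 mm long, 14 mm thick, up to 65 mm above the table. The point turns with the dial: x along the bar, z up; white pointer line on the -x half. At off the pointer points along the dock's -x, at the long tick.
- terminal_center (a point): Centre of the handheld terminal: a black block 150 x 58 x 28 mm (x, y, z), about 0.28 kg, with dark screen and keys on its +z face; half-way up (14 mm from either face), z up. It starts in the dock with its centre 48 mm above the table. Grip it across the 58 mm.
- tray: Open tray fixed to the table, plain putty-coloured, 220 x 140 mm (x, y) outside, 30 mm high, walls and floor 5 mm thick. Origin: centre of its underside. The terminal lying flat in it has its centre 19 mm above the table and fits only with its long side roughly along the tray's x. The tray may be left, middle or right and turned up to 0.2 rad.
- spare_dock: The other dock, same shape as the first, fixed; it holds a battery and must be left alone. Origin: centre of its underside.
- spare_dial_pointer (a point): Tip of the pointer on top of the other dock's dial, 20 mm from the dial's axis, 65 mm above the table. That dial must not be turned.
- battery_center (a point): Centre of the loose battery lying on the other dock's pedestal: a black block 75 x 48 x 20 mm, centre 44 mm above the table. Must stay there.

How it is judged (in metres and radians):
On the way, in this order (a step that is already met when the one before it is completed fails the run):
1. the dial is at its off stop (within 0.1 rad) while the terminal is still in its dock (value of joint dial below 0.1 rad and distance of terminal_center from where it was at the start of the episode below 0.015 m), for 0.2 s.
2. the terminal lies flat in the tray (x of terminal_center in the frame of tray between -0.045 and 0.045 m and y of terminal_center in the frame of tray between -0.045 and 0.045 m and z of terminal_center in the frame of tray between 0.01 and 0.026 m and angle between terminal_center's own z axis and vertical below 0.15 rad), for 0.2 s.
At the end, for the whole second after the job is handed in: The dock's dial is within 0.1 rad of its off stop; the terminal lies at rest on the tray's floor, screen up, within 0.15 rad of level, its centre within 45 mm of the tray's centre along each tray axis and 10 to 26 mm above the tray's underside (all of step 2 and value of joint dial below 0.1 rad and linear speed of terminal below 0.02 m/s); the robot touches nothing.
It fails at once if the other dock's dial is turned (its pointer tip moves over 5 mm) (distance of spare_dial_pointer from where it was at the start of the episode above 0.005 m).
It fails at once if the battery is moved by over 20 mm (distance of battery_center from where it was at the start of the episode above 0.02 m).
It fails at once if the terminal is dropped or thrown (over 0.8 m/s with no finger on it) (linear speed of terminal above 0.8 m/s and contact force between the fingers and terminal below 0.05 N).
It also fails if it takes over 69 s, if anything falls off the work surface, if the arm or the gripper's body presses on something with over 40 N, if the wrist force passes 120 N, or if a joint passes its speed limit or range.

## Robot

A 6-joint arm with a two-finger parallel gripper is mounted at the origin on the work surface. World frame = base frame: x ahead of the robot, y to its left, z up, the work surface at z = 0. Lengths are in mm, angles in rad, forces in N, time in s.
With the tool pointing down it reaches from about 350 to 775 mm from the base axis. Payload 7.3 kg.
Tool frame: the origin (TCP) lies midway between the tips of the shut fingers; the grasp point (between the pads) lies 19 mm behind it (bot.grip_depth is the distance from the TCP to the grasp point, in mm); z points along the fingers, x is the direction in which the jaws open and shut, and the axes are right-handed (so a half turn about z gives the same grasp; the last joint's range is limited). The gripper opens to 92 mm and grips with 3 to 60 N. Pads are 19 mm wide; open, the fingers measure 130 mm over their backs; the gripper's body (75 mm by 190 mm) begins 47 mm behind the grasp point.
Start: joints at [1.077, 0.342, 1.524, -0, 1.275, -0.146], TCP at [178.922, 493.591, 226.741] pointing down, gripper open.
Joint ranges: [-2.53, 2.53], [-0.77, 2.02], [0.04, 2.7], [-1, 4.14], [0.28, 2.66], [-3.11, 3.11]. Speed limits (rad/s): [2.57, 2.57, 3.14, 3.14, 3.14, 3.14].

## Interface

Orientations are given as [roll, pitch, yaw] about the fixed x, y, z axes, in that order (R = Rz(yaw) Ry(pitch) Rx(roll)).
In Python, from plant import bot gives the robot as it stands. The module is installed in compiled form; this text tells all that it offers.
- The arm moves only by the shell command python3 -m inch 'ROWS'. ROWS is JSON, a list that holds one entry, the list of rows, each a list of 7 numbers: the shift along the tool's x, y, z each as a share of 0.2 m, from -1 to 1, then the turn, a rotation vector about the tool's x, y, z each as a share of 45 degrees, from -1 to 1, then the closure, from -1 (fully open) to 1 (shut), so that 0 is half open. A call has exactly 10 rows; each row is the pose to reach, as a shift and turn from the pose commanded when the call began, along the tool's axes at that moment; what a row does not reach only later rows make up. A row lasts 1/8 s, in which the tool goes at most 62.5 mm and 10.7 degrees, less where a joint would pass 70% of its speed; a pose out of reach is approached as far as the arm can. A call with a number of a shift or a turn outside -1 to 1 is refused whole. A call with a gripper value outside its range is refused whole. The fingers move at their own pace and stop on an object; the grip force is fixed at half the most. Time passes only in rows, so rows that repeat a pose let the fingers close, or fill a call up. It gives the time, the measured TCP pose, the force and the opening at its end, in the units of the state.
- bot.get_obs(): the state, without advancing time (a new reading comes with each control period).
- bot.capture(name): name is "side" or "top" or "wrist"; returns the picture (480x640x3 uint8, red, green, blue); there is no depth.
- bot.camera_params(name): a dict with "fx", "fy", "cx", "cy" (pixels), "R" (3x3) and "t" (3): a world point X has camera coordinates R X + t; the wrist camera has in their place "T_tool_cam" (4x4, takes a point from camera to tool coordinates, whose origin is the TCP and whose axes are the tool frame's). Camera axes: x right, y down, z forward; pixel columns grow to the right and rows downward; lengths in mm; the calibration is good to about 2 mm. A picture is of the moment at which its call begins: read the wrist's pose just before it. camera_params takes no time and is no camera call.
- bot.close_job(): hands the job in, once; it reports no verdict.
The state is a dict: "time": time; "joint_positions": joint angles; "dq": joint speeds; "tau": joint torques, N m; "tool_pos": TCP position; "tcp_rot": TCP orientation; "contact_force": force on the tool from outside, world axes, zero at the start; "moment": the same for the moment, N m; "grip_width": finger opening in mm.
Only numpy, scipy, OpenCV 4.12 (cv2) and the standard library are available. Lean on these libraries where they do the work, as an engineer would, in place of code of your own. Each camera call takes 0.05 s, during which the arm holds its last target.

## Working session

There is one attempt and no reset: what is moved stays moved. The work goes in short steps, Python scripts to look and compute and a shell command to move; the robot and the scene stay as the last step left them, time stands still between calls to the robot, and variables do not carry over. Pictures are saved under pics/ and viewed, and the job is handed in when it is done.

```bash
mkdir -p pics; ls
python3 - <<'E'
from plant import bot
import cv2
print(bot.get_obs())
for n in ("side","top","wrist"):
    p=bot.camera_params(n); print(n,p)
    cv2.imwrite(f"pics/{n}0.png",cv2.cvtColor(bot.capture(n),cv2.COLOR_RGB2BGR))
E
```

```text
pics
{'time': 0.0, 'joint_positions': array([ 1.07699577e+00,  3.42721205e-01,  1.52503659e+00, -2.72251931e-05,
        1.27538938e+00, -1.45986197e-01]), 'dq': array([ 0.00032695,  0.00042429,  0.00015281, -0.00046141,  0.00307322,
        0.00056905]), 'tau': array([-1.78647311e-03, -4.31251645e+01, -2.44211268e+01,  7.15040253e-02,
        5.62210358e-02, -1.47780415e-04]), 'tool_pos': array([178.72432816, 493.20078012, 226.03891979]), 'tcp_rot': array([-3.14139228e+00,  1.54177249e-03,  1.22299007e+00]), 'contact_force': array([0.51109638, 0.59448204, 1.11364065]), 'moment': array([-0.03883037, -0.0455239 , -0.03142158]), 'grip_width': 92.07852380795781}
side {'fx': 561.0015140403284, 'fy': 561.0015140403284, 'cx': 310.5434173155249, 'cy': 236.2009447096854, 'R': array([[ 0.89294785, -0.45007575, -0.00871522],
       [-0.32216839, -0.6254189 , -0.71067484],
       [ 0.31440685,  0.63740334, -0.70346664]]), 't': array([-499.69758517,  211.46011646,  905.04610056])}
top {'fx': 526.1157773749231, 'fy': 526.1157773749231, 'cx': 317.3559730945021, 'cy': 239.4834316204713, 'R': array([[ 0.00225541, -0.99990529,  0.01357682],
       [-0.9940784 , -0.00371688, -0.10860169],
       [ 0.10864187, -0.01325148, -0.99399263]]), 't': array([-5.68652723e-01,  5.49392459e+02,  8.36172704e+02])}
wrist {'fx': 426.96672687309604, 'fy': 426.96672687309604, 'cx': 324.19847304110243, 'cy': 246.7012523921023, 'T_tool_cam': array([[ 9.99999249e-01, -3.00863305e-05, -1.22505099e-03,
         5.95719487e-01],
       [ 3.54845398e-04,  9.63977690e-01,  2.65982872e-01,
        -7.09308970e+01],
       [ 1.17291937e-03, -2.65983107e-01,  9.63976976e-01,
        -1.57342584e+02],
       [ 0.00000000e+00,  0.00000000e+00,  0.00000000e+00,
         1.00000000e+00]])}
```

View pics/side0.png

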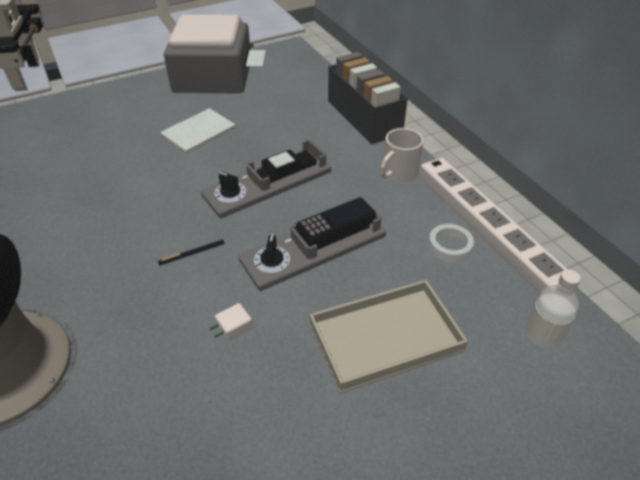

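View pics/top0.png

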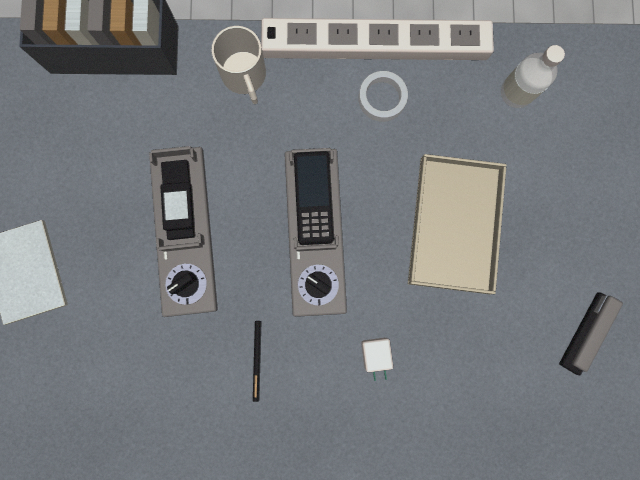

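View pics/wrist0.png

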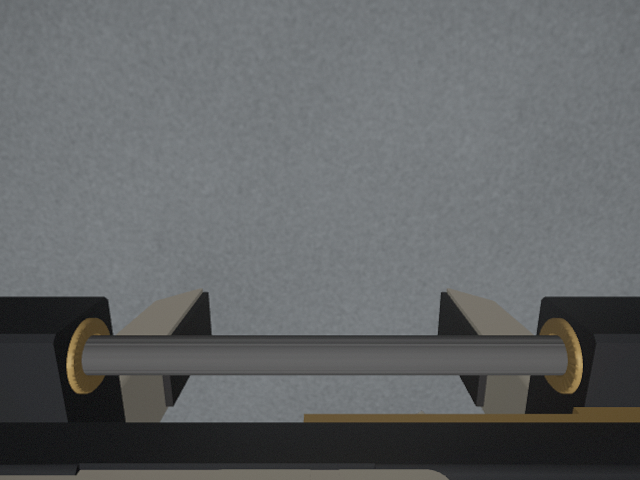

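The side and top views agree: the terminal's dock is in the middle (its dial is at about (318,285) in the top view). The spare dock is on the left and the tray on the right, centred at about (459,224). Next I zoom in for pixel measurements.

Run:
```python
import cv2, numpy as np
t=cv2.imread("pics/top0.png"); s=cv2.imread("pics/side0.png")
a=cv2.resize(t[140:320,270:360],None,fx=4,fy=4,interpolation=cv2.INTER_CUBIC)
a1=cv2.resize(t[255:320,280:355],None,fx=8,fy=8,interpolation=cv2.INTER_CUBIC)
a2=cv2.resize(t[140:260,275:350],None,fx=5,fy=5,interpolation=cv2.INTER_CUBIC)
cv2.imwrite("pics/z1.png",a1);cv2.imwrite("pics/z2.png",a2)
cv2.imwrite("pics/z3.png",cv2.resize(s[190:290,230:390],None,fx=5,fy=5,interpolation=cv2.INTER_CUBIC))
cv2.imwrite("pics/z4.png",cv2.resize(t[145:300,400:515],None,fx=3.8,fy=3.8,interpolation=cv2.INTER_CUBIC))
```

```text
(no output)
```

View pics/z1.png

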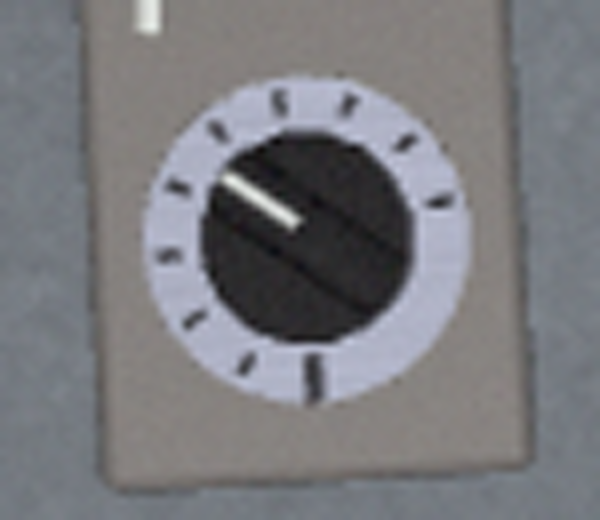

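View pics/z2.png

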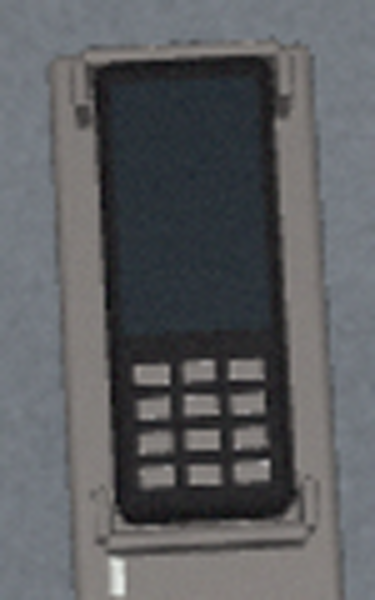

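View pics/z3.png

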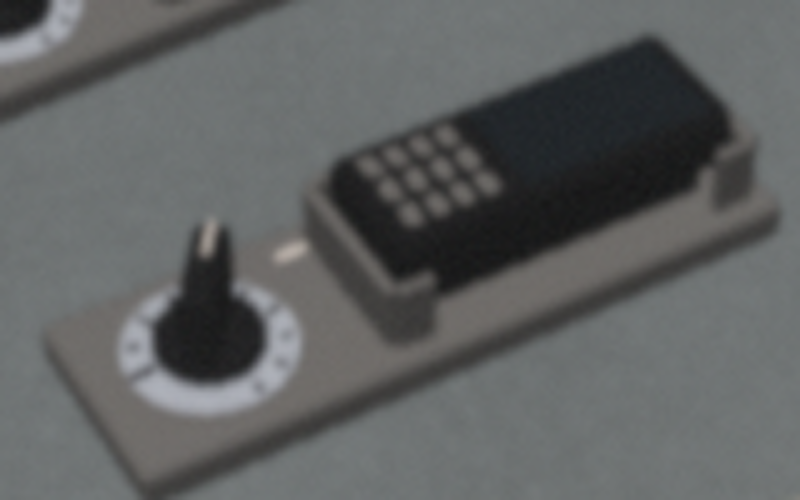

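View pics/z4.png

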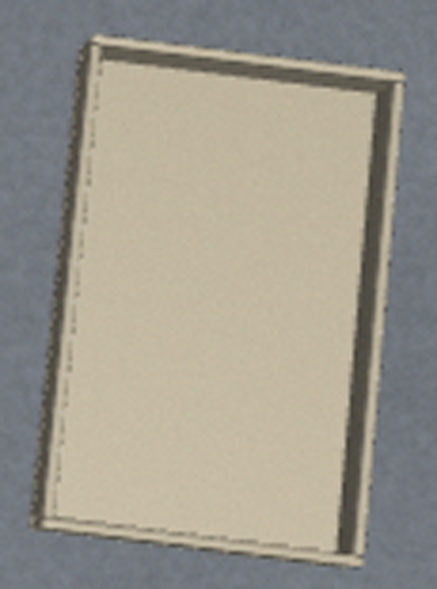

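```bash
cat > h.py <<'E'
import numpy as np, cv2
from plant import bot
P={n:bot.camera_params(n) for n in("top","side")}
def ray(n,px):
    p=P[n]; d=p["R"].T@np.array([(px[0]-p["cx"])/p["fx"],(px[1]-p["cy"])/p["fy"],1]); return -p["R"].T@p["t"],d
def onz(n,px,z):
    c,d=ray(n,px); return c+d*(z-c[2])/d[2]
def tri(a,b):
    c1,d1=ray("top",a);c2,d2=ray("side",b)
    A=np.stack([d1,-d2],1); s=np.linalg.lstsq(A,c2-c1,rcond=None)[0]
    q1,q2=c1+s[0]*d1,c2+s[1]*d2; return (q1+q2)/2,np.linalg.norm(q1-q2)
def proj(n,X):
    p=P[n];c=p["R"]@np.asarray(X,float)+p["t"]; return np.array([p["fx"]*c[0]/c[2]+p["cx"],p["fy"]*c[1]/c[2]+p["cy"]])
def z(px,s,o): return np.array([(px[0]+.5)/s-.5+o[0],(px[1]+.5)/s-.5+o[1]])
E
python3 - <<'E'
from h import *
np.set_printoptions(precision=1,suppress=True)
z1=lambda p:z(p,8,(280,255)); z2=lambda p:z(p,5,(275,140)); z3=lambda p:z(p,5,(230,190)); z4=lambda p:z(p,3.8,(400,145))
print("disc",onz("top",z1((307,238)),20))
tip=onz("top",z1((222,175)),65);inn=onz("top",z1((299,227)),65);print("tip,inn",tip,inn)
C=[(97,58),(270,60),(297,515),(118,522)]
S=[(650,38),(730,110),(395,270),(345,158)]
W=[onz("top",z2(c),62) for c in C];print("term top",np.array(W),np.mean(W,0))
for i in range(4): print("tri",*tri(z2(C[i]),z3(S[i])))
for i in range(4): print("proj side",(proj("side",W[i])-[230,190])*5, S[i])
print("tri tip",tri(z1((222,175)),z3((212,220))))
T=[(95,38),(403,75),(362,567),(43,525)]
W=np.array([onz("top",z4(c),30) for c in T]);print("tray",W,W.mean(0),np.linalg.norm(W-np.roll(W,1,0),axis=1))
for w in W: print("proj side tray",proj("side",w))
# dock corners
D=[(105,490),(530,465)]
for d in D: print("dock corner",onz("top",z1(d),18))
for d in [(55,58),(310,48)]: print("dock far corner",onz("top",z2(d),18))
E
```

```text
disc [476.1  -0.2  20. ]
tip,inn [487.3  17.1  65. ] [477.1   2.   65. ]
term top [[689.   39.5  62. ]
 [688.7 -16.3  62. ]
 [541.  -24.9  62. ]
 [538.6  31.8  62. ]] [614.3   7.5  62. ]
tri [689.4  39.9  58.4] 1.4134845838007448
tri [688.9 -16.6  65.2] 2.299293319312059
tri [542.5 -25.5  54.9] 1.5541363753433795
tri [543.9  29.8  63.1] 11.437205795706818
proj side [650.   29.4] (650, 38)
proj side [723.5 114.7] (730, 110)
proj side [386.3 254.9] (395, 270)
proj side [313.  161.6] (345, 158)
tri tip (array([488.5,  16.7,  67.8]), np.float64(2.838354552273613))
tray [[ 693.5 -178.9   30. ]
 [ 677.5 -315.1   30. ]
 [ 461.1 -289.5   30. ]
 [ 478.7 -152.1   30. ]] [ 577.7 -233.9   30. ] [216.4 137.2 218.  138.4]
proj side tray [424.  280.8]
proj side tray [465.1 342. ]
proj side tray [338.5 384.1]
proj side tray [308.1 314.6]
dock corner [424.5  41.1  18. ]
dock corner [429.7 -46.2  18. ]
dock far corner [701.4  55.2  18. ]
dock far corner [705.4 -31.5  18. ]
```

```bash
cat >> h.py <<'E'
from scipy.spatial.transform import Rotation as Ro
def plan(pos,yaw):
    o=bot.get_obs(); R=Ro.from_euler("xyz",o["tcp_rot"]); G=Ro.from_euler("xyz",[np.pi,0,yaw])
    sh=R.inv().apply(np.array(pos)-o["tool_pos"])/200
    rv=(R.inv()*G).as_rotvec()/(np.pi/4)
    print("t",round(o["time"],2),"pos",o["tool_pos"].round(1),"yaw",o["tcp_rot"].round(3),"w",round(o["grip_width"],1),"F",o["contact_force"].round(1),"\nshift",sh.round(3),"turn",rv.round(3),"j",o["joint_positions"].round(2))
E
python3 -c "
from h import *
plan([475.8,-0.2,200],-0.588)"
```

```text
t 0.15 pos [178.8 493.3 226.2] yaw [-3.141e+00  1.000e-03  1.223e+00] w 91.8 F [-0.7 -0.5 -0.2] 
shift [-1.814  2.237  0.133] turn [1.000e-03 1.000e-03 2.306e+00] j [ 1.08  0.34  1.52 -0.    1.28 -0.15]
```

```bash
python3 -m inch '[[[-0.09,0.11,0,0,0,0.11,-0.1],[-0.18,0.22,0,0,0,0.22,-0.1],[-0.27,0.33,0,0,0,0.33,-0.1],[-0.36,0.44,0,0,0,0.44,-0.1],[-0.45,0.55,0,0,0,0.55,-0.1],[-0.54,0.66,0,0,0,0.66,-0.1],[-0.63,0.77,0,0,0,0.77,-0.1],[-0.7,0.87,0,0,0,0.87,-0.1],[-0.77,0.96,0,0,0,0.96,-0.1],[-0.77,0.96,0,0,0,0.96,-0.1]]]'; python3 -c "
from h import *
plan([475.8,-0.2,200],-0.588)"
```

```text
time: 1.4
tool_pos: [307.4, 282.5, 226.6]
tcp_rot: [3.142, 0.0, 0.467]
contact_force: [0.3, -0.2, -0.1]
grip_width: 50.5
t 1.4 pos [307.4 282.5 226.6] yaw [3.142 0.    0.467] w 50.5 F [ 0.3 -0.2 -0.1] 
shift [0.116 1.641 0.133] turn [0.    0.    1.343] j [ 0.56  0.14  1.79 -0.    1.21  0.09]
```

```bash
python3 -m inch '[[[0.01,0.12,0,0,0,0.1,-0.1],[0.02,0.24,0,0,0,0.2,-0.1],[0.03,0.36,0,0,0,0.3,-0.1],[0.04,0.48,0,0,0,0.4,-0.1],[0.05,0.6,0,0,0,0.5,-0.1],[0.06,0.7,0,0,0,0.6,-0.1],[0.065,0.8,0,0,0,0.7,-0.1],[0.07,0.9,0,0,0,0.8,-0.1],[0.07,0.9,0,0,0,0.8,-0.1],[0.07,0.9,0,0,0,0.8,-0.1]]]'; python3 -c "
from h import *
plan([475.8,-0.2,200],-0.588)
cv2.imwrite('pics/w1.png',cv2.cvtColor(bot.capture('wrist'),cv2.COLOR_RGB2BGR))"
```

```text
time: 2.65
tool_pos: [400.3, 129.9, 226.6]
tcp_rot: [-3.141, 0.001, -0.157]
contact_force: [-0.6, -0.1, 0.3]
grip_width: 50.5
t 2.65 pos [400.3 129.9 226.6] yaw [-3.141e+00  1.000e-03 -1.570e-01] w 50.5 F [-0.6 -0.1  0.3] 
shift [0.475 0.584 0.132] turn [-0.     0.001  0.549] j [0.13 0.15 1.78 0.   1.21 0.29]
```

View pics/w1.png

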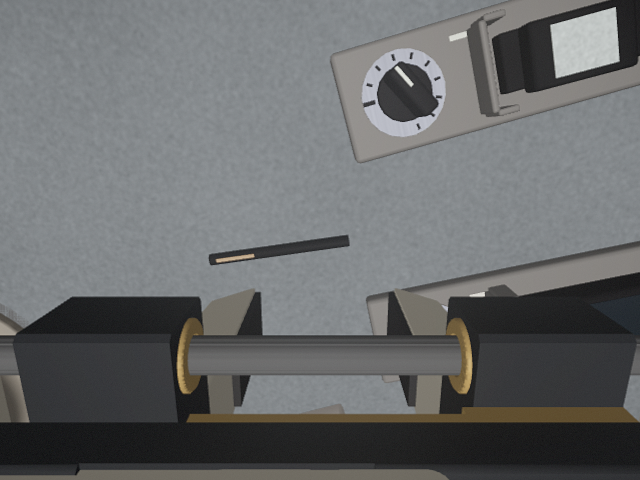

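```bash
python3 -m inch '[[[0.06,0.07,0.05,0,0,0.07,-0.1],[0.12,0.14,0.1,0,0,0.14,-0.1],[0.18,0.22,0.16,0,0,0.21,-0.1],[0.24,0.3,0.22,0,0,0.28,-0.1],[0.3,0.38,0.28,0,0,0.35,-0.1],[0.37,0.46,0.35,0,0,0.42,-0.1],[0.43,0.53,0.43,0,0,0.49,-0.1],[0.475,0.584,0.5,0,0,0.549,-0.1],[0.475,0.584,0.5,0,0,0.549,-0.1],[0.475,0.584,0.5,0,0,0.549,-0.1]]]'; python3 -c "
from h import *
plan([475.8,-0.2,37],-0.588)
cv2.imwrite('pics/w2.png',cv2.cvtColor(bot.capture('wrist'),cv2.COLOR_RGB2BGR))
cv2.imwrite('pics/s2.png',cv2.cvtColor(bot.capture('side'),cv2.COLOR_RGB2BGR))"
```

```text
time: 3.95
tool_pos: [476.0, -0.9, 126.9]
tcp_rot: [-3.141, 0.0, -0.59]
contact_force: [-0.1, -0.4, -0.1]
grip_width: 50.7
t 3.95 pos [476.   -0.9 126.9] yaw [-3.141  0.    -0.59 ] w 50.7 F [-0.1 -0.4 -0.1] 
shift [-0.002 -0.002  0.449] turn [-0.     0.    -0.002] j [-0.16  0.37  1.8   0.    0.98  0.43]
```

View pics/w2.png

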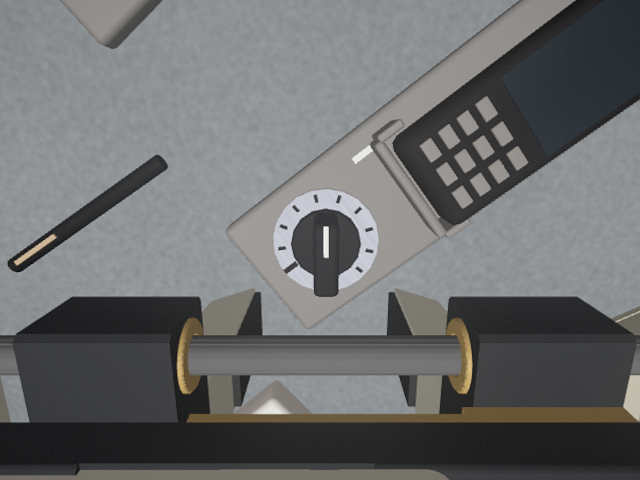

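View pics/s2.png

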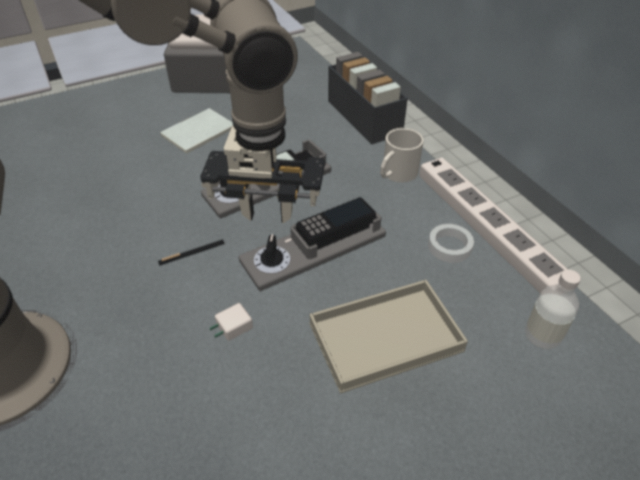

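The wrist view shows the bar upright at column 326, lying between the fingers and parallel to the pads, with the white pointer on the upper half, (326,227) to (326,258). I check this against the calibration.

Run:
```python
from h import *
o=bot.get_obs(); print(proj("side",o["tool_pos"]), proj("side",[475.8,0,65]))
w=bot.camera_params("wrist"); T=w["T_tool_cam"]; R=Ro.from_euler("xyz",o["tcp_rot"]).as_matrix()
def wz(px,z):
    d=R@T[:3,:3]@np.array([(px[0]-w["cx"])/w["fx"],(px[1]-w["cy"])/w["fy"],1]); c=R@T[:3,3]+o["tool_pos"]
    return (c+d*(z-c[2])/d[2]).round(1)
print("tip",wz((326,227),65),"inner",wz((326,258),65),"disc",wz((326,240),19))
print("term corner near-right top",wz((458,222),62),"near-left",wz((395,140),62))
plan([475.8,-0.2,37],-0.588)
```

```text
[266.73975339 217.679121  ] [268.61797905 242.86153722]
tip [489.7  16.8  65. ] inner [480.2   2.6  65. ] disc [479.3   0.9  19. ]
term corner near-right top [549.2 -20.6  62. ] near-left [543.4  34.4  62. ]
t 4.05 pos [476.1  -0.8 127.2] yaw [-3.141e+00 -1.000e-03 -5.900e-01] w 50.9 F [-0.4  0.1 -0.9] 
shift [-0.003 -0.001  0.451] turn [-0.001 -0.001 -0.002] j [-0.16  0.36  1.8   0.    0.98  0.43]
```

```bash
python3 -m inch '[[[0,-0.004,0.08,0,0,0,-0.1],[0,-0.006,0.16,0,0,0,-0.1],[0,-0.008,0.24,0,0,0,-0.1],[0,-0.008,0.31,0,0,0,-0.1],[0,-0.008,0.37,0,0,0,-0.1],[0,-0.008,0.42,0,0,0,-0.1],[0,-0.008,0.455,0,0,0,-0.1],[0,-0.008,0.455,0,0,0,-0.1],[0,-0.008,0.455,0,0,0,1],[0,-0.008,0.455,0,0,0,1]]]'; python3 -m inch '[[[0,0,0,0,0,0,1],[0,0,0,0,0,0,1],[0,0,0,0,0,0,1],[0,0,0,0,0,0,1],[0,0,0,0,0,0,1],[0,0,0,0,0,0,1],[0,0,0,0,0,0,1],[0,0,0,0,0,0,1],[0,0,0,0,0,0,1],[0,0,0,0,0,0,1]]]'
```

```text
time: 5.3
tool_pos: [477.2, 0.1, 36.1]
tcp_rot: [-3.141, -0.001, -0.59]
contact_force: [0.3, 0.4, 0.3]
grip_width: 34.7
time: 6.55
tool_pos: [477.3, -0.0, 35.9]
tcp_rot: [-3.141, -0.001, -0.59]
contact_force: [3.5, -2.8, 2.1]
grip_width: 13.6
```

```bash
python3 -m inch '[[[0.003,0,0,0,0,-0.1,1],[0.003,0,0,0,0,-0.2,1],[0.003,0,0,0,0,-0.3,1],[0.003,0,0,0,0,-0.42,1],[0.003,0,0,0,0,-0.54,1],[0.003,0,0,0,0,-0.66,1],[0.003,0,0,0,0,-0.78,1],[0.003,0,0,0,0,-0.9,1],[0.003,0,0,0,0,-1,1],[0.003,0,0,0,0,-1,1]]]'; python3 -c "
from h import *
plan([476.8,0,36],1.624);print(bot.get_obs()['moment'])"
```

```text
time: 7.8
tool_pos: [477.9, -0.2, 35.9]
tcp_rot: [3.141, -0.001, 0.194]
contact_force: [3.0, -2.5, 1.5]
grip_width: 13.8
t 7.8 pos [ 4.779e+02 -2.000e-01  3.590e+01] yaw [ 3.141e+00 -1.000e-03  1.940e-01] w 13.8 F [ 3.  -2.5  1.5] 
shift [-0.005 -0.002 -0.001] turn [ 1.000e-03 -1.000e-03 -1.821e+00] j [-0.16  0.51  1.88  0.    0.75 -0.36]
[-0.49772372 -0.6086679   0.0096946 ]
```

```bash
python3 -m inch '[[[0,0,0,0,0,-0.1,1],[0,0,0,0,0,-0.2,1],[0,0,0,0,0,-0.3,1],[0,0,0,0,0,-0.42,1],[0,0,0,0,0,-0.54,1],[0,0,0,0,0,-0.66,1],[0,0,0,0,0,-0.78,1],[0,0,0,0,0,-0.9,1],[0,0,0,0,0,-1,1],[0,0,0,0,0,-1,1]]]'; python3 -c "
from h import *
plan([476.8,0,36],1.624);print(bot.get_obs()['moment'])"
```

```text
time: 9.05
tool_pos: [478.4, 0.1, 35.9]
tcp_rot: [3.14, -0.002, 0.979]
contact_force: [6.1, -0.6, 0.6]
grip_width: 13.8
t 9.05 pos [4.784e+02 1.000e-01 3.590e+01] yaw [ 3.14e+00 -2.00e-03  9.79e-01] w 13.8 F [ 6.1 -0.6  0.6] 
shift [-0.005 -0.006 -0.001] turn [ 0.003 -0.001 -0.821] j [-0.16  0.51  1.88  0.    0.74 -1.14]
[-0.11899195 -0.95792894  0.0364928 ]
```

```bash
python3 -m inch '[[[0.003,0.004,0,0,0,-0.1,1],[0.003,0.004,0,0,0,-0.2,1],[0.003,0.004,0,0,0,-0.3,1],[0.003,0.004,0,0,0,-0.4,1],[0.003,0.004,0,0,0,-0.5,1],[0.003,0.004,0,0,0,-0.6,1],[0.003,0.004,0,0,0,-0.7,1],[0.003,0.004,0,0,0,-0.78,1],[0.003,0.004,0,0,0,-0.82,1],[0.003,0.004,0,0,0,-0.82,1]]]'; python3 -c "
from h import *
plan([476.8,0,36],1.624);print(bot.get_obs()['moment'])"
```

```text
time: 10.3
tool_pos: [478.6, 0.5, 35.9]
tcp_rot: [3.141, -0.001, 1.623]
contact_force: [4.0, 3.7, 3.3]
grip_width: 13.7
t 10.3 pos [478.6   0.5  35.9] yaw [ 3.141e+00 -1.000e-03  1.623e+00] w 13.7 F [4.  3.7 3.3] 
shift [-0.002 -0.009 -0.001] turn [ 0.001 -0.001 -0.001] j [-0.16  0.51  1.88  0.    0.75 -1.78]
[ 0.75550832 -0.61176398  0.0661376 ]
```

Not clearly at the stop yet, so I push a few degrees further and watch the moment.

```bash
python3 -m inch '[[[0,0,0,0,0,-0.02,1],[0,0,0,0,0,-0.04,1],[0,0,0,0,0,-0.06,1],[0,0,0,0,0,-0.08,1],[0,0,0,0,0,-0.1,1],[0,0,0,0,0,-0.12,1],[0,0,0,0,0,-0.12,1],[0,0,0,0,0,-0.12,1],[0,0,0,0,0,-0.12,1],[0,0,0,0,0,-0.12,1]]]'; python3 -c "
from h import *
plan([476.8,0,36],1.624);print(bot.get_obs()['moment'])"
```

```text
time: 11.55
tool_pos: [478.6, 0.5, 35.8]
tcp_rot: [3.141, -0.001, 1.715]
contact_force: [2.7, 3.5, 2.8]
grip_width: 14.7
t 11.55 pos [478.6   0.5  35.8] yaw [ 3.141e+00 -1.000e-03  1.715e+00] w 14.7 F [2.7 3.5 2.8] 
shift [-0.001 -0.009 -0.001] turn [ 0.001 -0.002  0.116] j [-0.16  0.51  1.88  0.    0.75 -1.88]
[ 0.75041243 -0.61972643 -0.83244471]
```

```bash
python3 -m inch '[[[0,0,0,0,0,0,-0.1],[0,0,0,0,0,0,-0.1],[0,0,0,0,0,0,-0.1],[0,0,0,0,0,0,-0.1],[0,0,-0.06,0,0,0,-0.1],[0,0,-0.15,0,0,0,-0.1],[0,0,-0.25,0,0,0,-0.1],[0,0,-0.35,0,0,0,-0.1],[0,0,-0.45,0,0,0,-0.1],[0,0,-0.45,0,0,0,-0.1]]]'
python3 - <<'E'
from h import *
for n in ("wrist","top","side"): cv2.imwrite(f'pics/{n}3.png',cv2.cvtColor(bot.capture(n),cv2.COLOR_RGB2BGR))
E
```

```text
time: 12.8
tool_pos: [479.5, -0.3, 127.5]
tcp_rot: [3.138, 0.001, 1.719]
contact_force: [0.4, -0.7, -0.6]
grip_width: 50.6
```

View pics/wrist3.png

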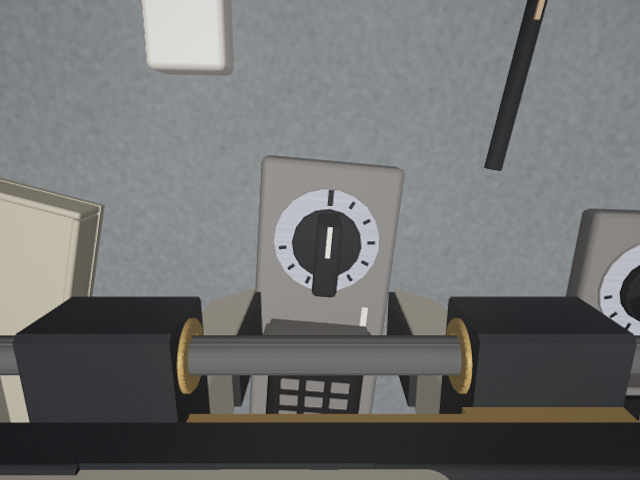

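View pics/top3.png

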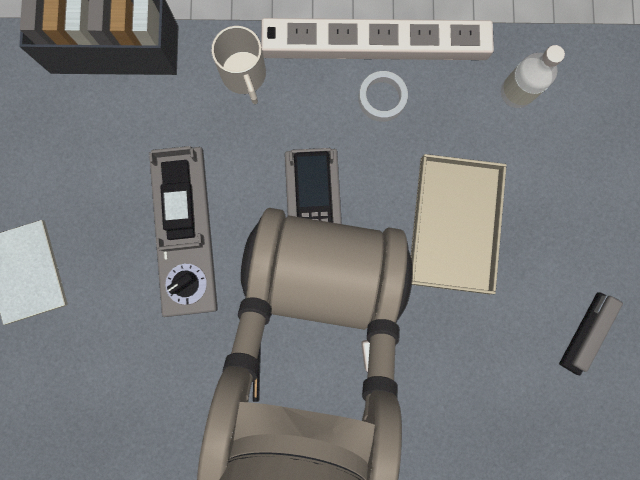

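The wrist view shows the pointer (331,227)–(328,258) aimed at the long tick (330,198), and the terminal is still in its dock. I compute the pointer angle and confirm the terminal's position.

Run:
```python
from h import *
im=cv2.imread("pics/wrist3.png"); 
cv2.imwrite("pics/z5.png",cv2.resize(im[180:310,250:410],None,fx=5,fy=5,interpolation=cv2.INTER_CUBIC))
a=im[222:262,318:342].max(2)>170
ys,xs=np.nonzero(a); ys=ys+222;xs=xs+318
print(len(xs),np.polyfit(ys,xs,1))
o=bot.get_obs(); w=bot.camera_params("wrist"); T=w["T_tool_cam"]; R=Ro.from_euler("xyz",o["tcp_rot"]).as_matrix()
def wz(px,z):
    d=R@T[:3,:3]@np.array([(px[0]-w["cx"])/w["fx"],(px[1]-w["cy"])/w["fy"],1]); c=R@T[:3,3]+o["tool_pos"]
    return (c+d*(z-c[2])/d[2]).round(1)
p=np.polyfit(ys,xs,1); A=wz((np.polyval(p,227),227),65);B=wz((np.polyval(p,257),257),65)
print(A,B,np.arctan2(*(A-B)[[1,0]]))
print("corners",wz((264,157),18),wz((404,169),18))
plan([615,7.4,130],1.625)
```

```text
147 [-9.44976922e-02  3.51484275e+02]
[ 4.563e+02 -3.000e-01  6.500e+01] [472.6   0.7  65. ] -3.0803197560028828
corners [429.5 -44.3  18. ] [424.   41.2  18. ]
t 12.95 pos [ 4.780e+02 -1.000e-01  1.253e+02] yaw [-3.141 -0.     1.719] w 50.7 F [-0.1  0.1 -0.1] 
shift [-0.064  0.683 -0.024] turn [-0.001 -0.     0.119] j [-0.16  0.37  1.79  0.    0.98 -1.88]
```

View pics/z5.png

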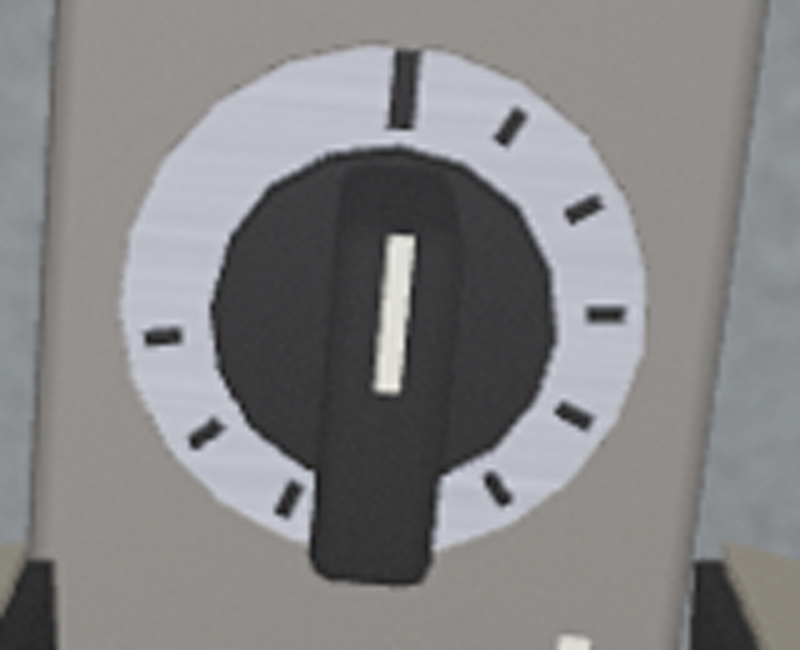

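```bash
python3 -m inch '[[[-0.01,0.09,-0.02,0,0,0.02,-0.7],[-0.02,0.18,-0.02,0,0,0.04,-0.7],[-0.03,0.27,-0.02,0,0,0.06,-0.7],[-0.04,0.36,-0.02,0,0,0.08,-0.7],[-0.05,0.45,-0.02,0,0,0.1,-0.7],[-0.06,0.54,-0.02,0,0,0.12,-0.7],[-0.063,0.62,-0.02,0,0,0.12,-0.7],[-0.065,0.69,-0.02,0,0,0.12,-0.7],[-0.065,0.69,-0.02,0,0,0.12,-0.7],[-0.065,0.69,-0.02,0,0,0.12,-0.7]]]'
python3 - <<'E'
from h import *
plan([616,7.5,39],1.625)
for n in ("wrist","top","side"): cv2.imwrite(f'pics/{n}4.png',cv2.cvtColor(bot.capture(n),cv2.COLOR_RGB2BGR))
E
```

```text
time: 14.2
tool_pos: [616.0, 7.3, 128.9]
tcp_rot: [-3.14, -0.0, 1.624]
contact_force: [0.5, -0.6, 0.7]
grip_width: 77.9
t 14.2 pos [616.    7.3 128.9] yaw [-3.14  -0.     1.624] w 77.9 F [ 0.5 -0.6  0.7] 
shift [0.001 0.001 0.449] turn [-0.002 -0.    -0.001] j [-0.11  0.59  1.39  0.    1.16 -1.74]
```

View pics/side4.png

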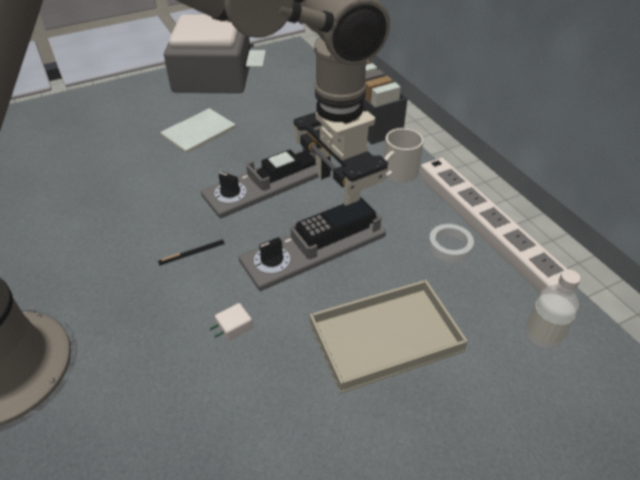

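View pics/wrist4.png

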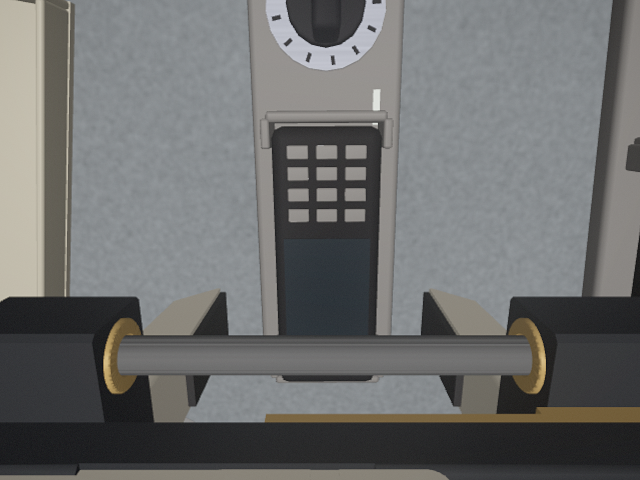

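The terminal is centred between the fingers: its edges at columns 272 and 383 have their middle at 327, and the fingers' middle is at 326. I go down and grip.

```bash
python3 -m inch '[[[0,0,0.08,0,0,0,-0.7],[0,0,0.16,0,0,0,-0.7],[0,0,0.24,0,0,0,-0.7],[0,0,0.31,0,0,0,-0.7],[0,0,0.37,0,0,0,-0.7],[0,0,0.42,0,0,0,-0.7],[0,0,0.445,0,0,0,-0.7],[0,0,0.445,0,0,0,1],[0,0,0.445,0,0,0,1],[0,0,0.445,0,0,0,1]]]'; python3 -m inch '[[[0,0,0,0,0,0,1],[0,0,0,0,0,0,1],[0,0,0,0,0,0,1],[0,0,0,0,0,0,1],[0,0,0,0,0,0,1],[0,0,0,0,0,0,1],[0,0,-0.05,0,0,0,1],[0,0,-0.1,0,0,0,1],[0,0,-0.15,0,0,0,1],[0,0,-0.15,0,0,0,1]]]'
python3 - <<'E'
from h import *
plan([577.7,-233.9,150],1.5)
for n in ("wrist","side"): cv2.imwrite(f'pics/{n}5.png',cv2.cvtColor(bot.capture(n),cv2.COLOR_RGB2BGR))
E
```

```text
time: 15.6
tool_pos: [617.2, 7.3, 41.2]
tcp_rot: [3.141, -0.0, 1.624]
contact_force: [-0.1, 0.2, 0.3]
grip_width: 57.8
time: 16.85
tool_pos: [617.5, 7.1, 71.8]
tcp_rot: [3.14, 0.0, 1.624]
contact_force: [-0.8, -1.1, -3.3]
grip_width: 57.4
t 16.85 pos [617.5   7.1  71.8] yaw [3.14  0.    1.624] w 57.4 F [-0.8 -1.1 -3.3] 
shift [-1.193 -0.262 -0.391] turn [0.003 0.    0.158] j [-0.11  0.66  1.45  0.    1.03 -1.74]
```

View pics/wrist5.png

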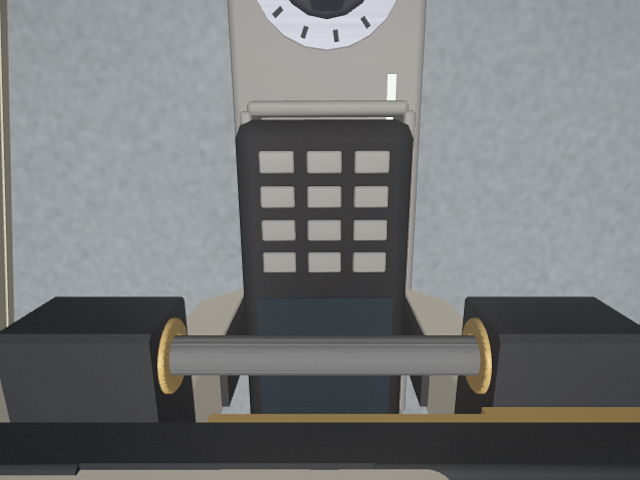

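View pics/side5.png

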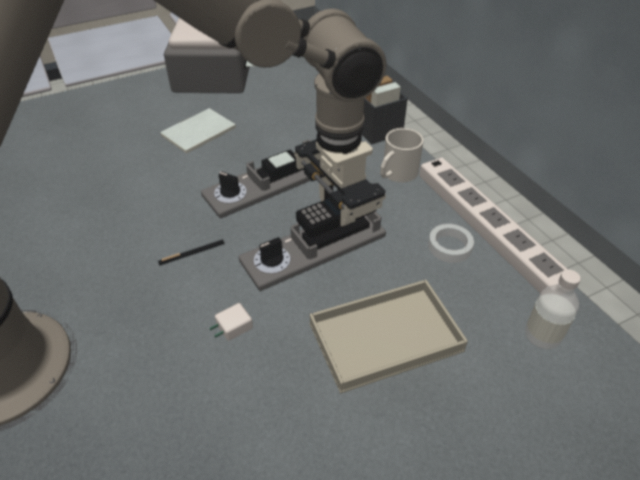

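```bash
python3 -m inch '[[[0,0,-0.06,0,0,0,1],[0,0,-0.12,0,0,0,1],[-0.04,-0.01,-0.18,0,0,0.02,1],[-0.11,-0.03,-0.22,0,0,0.05,1],[-0.2,-0.05,-0.25,0,0,0.08,1],[-0.3,-0.07,-0.25,0,0,0.11,1],[-0.4,-0.09,-0.25,0,0,0.14,1],[-0.5,-0.11,-0.25,0,0,0.17,1],[-0.58,-0.13,-0.25,0,0,0.2,1],[-0.64,-0.14,-0.25,0,0,0.22,1]]]'
python3 - <<'E'
from h import *
plan([579,-234,120],1.45)
E
```

```text
time: 18.2
tool_pos: [595.5, -123.2, 120.5]
tcp_rot: [-3.141, -0.0, 1.45]
contact_force: [0.8, 0.7, -3.6]
grip_width: 57.8
t 18.2 pos [ 595.5 -123.2  120.5] yaw [-3.141 -0.     1.45 ] w 57.8 F [ 0.8  0.7 -3.6] 
shift [-0.56  -0.015  0.003] turn [-0. -0. -0.] j [-0.33  0.59  1.43  0.    1.13 -1.78]
```

```bash
python3 -m inch '[[[-0.06,0,0,0,0,0,1],[-0.14,0,0,0,0,0,1],[-0.22,-0.01,0,0,0,0,1],[-0.3,-0.01,0,0,0,0,1],[-0.38,-0.01,0,0,0,0,1],[-0.45,-0.01,0,0,0,0,1],[-0.51,-0.015,0,0,0,0,1],[-0.56,-0.015,0,0,0,0,1],[-0.56,-0.015,0,0,0,0,1],[-0.56,-0.015,0,0,0,0,1]]]'
python3 - <<'E'
from h import *
plan([579,-234,12],1.45)
for n in ("wrist","side"): cv2.imwrite(f'pics/{n}6.png',cv2.cvtColor(bot.capture(n),cv2.COLOR_RGB2BGR))
E
```

```text
time: 19.45
tool_pos: [579.5, -232.5, 120.6]
tcp_rot: [-3.141, -0.0, 1.452]
contact_force: [-0.3, -0.4, -3.1]
grip_width: 57.6
t 19.45 pos [ 579.5 -232.5  120.6] yaw [-3.141 -0.     1.452] w 57.6 F [-0.3 -0.4 -3.1] 
shift [-0.008 -0.001  0.543] turn [-0.    -0.001  0.002] j [-0.5   0.62  1.38  0.    1.15 -1.96]
```

View pics/wrist6.png

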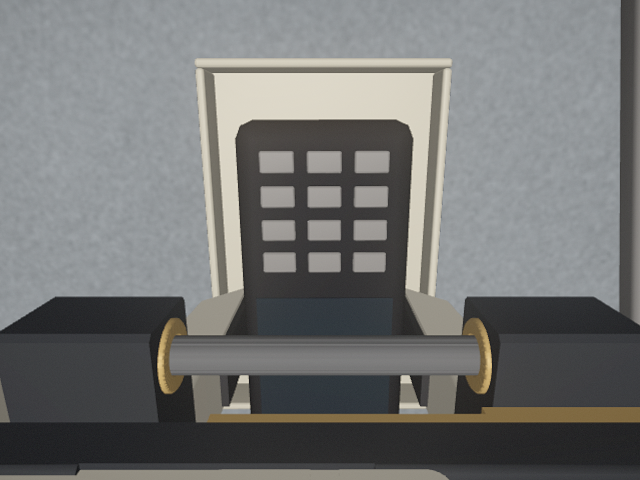

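View pics/side6.png

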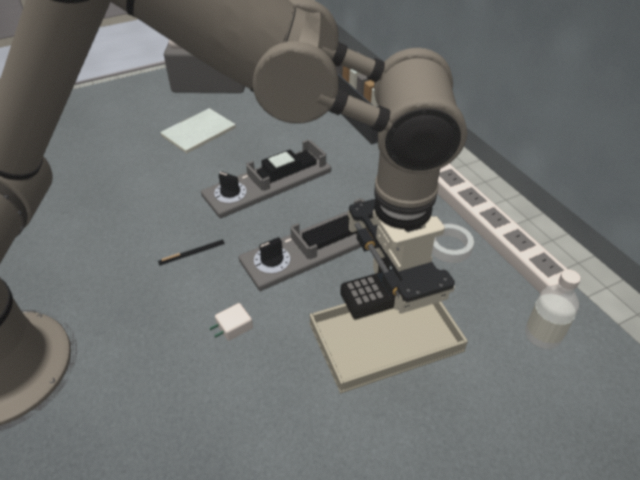

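The terminal is centred and parallel over the tray: the rim spans columns 196–451 (middle 323.5) and the terminal's middle is at 324. I lower it slowly.

```bash
python3 -m inch '[[[0,0,0.07,0,0,0,1],[0,0,0.14,0,0,0,1],[0,0,0.21,0,0,0,1],[0,0,0.28,0,0,0,1],[0,0,0.34,0,0,0,1],[0,0,0.4,0,0,0,1],[0,0,0.45,0,0,0,1],[0,0,0.49,0,0,0,1],[0,0,0.51,0,0,0,1],[0,0,0.515,0,0,0,1]]]'; python3 -m inch '[[[0,0,0.005,0,0,0,1],[0,0,0.01,0,0,0,1],[0,0,0.013,0,0,0,1],[0,0,0.016,0,0,0,1],[0,0,0.019,0,0,0,1],[0,0,0.022,0,0,0,1],[0,0,0.025,0,0,0,1],[0,0,0.025,0,0,0,1],[0,0,0.025,0,0,0,1],[0,0,0.025,0,0,0,1]]]'
```

```text
time: 20.8
tool_pos: [579.5, -232.9, 17.6]
tcp_rot: [3.141, -0.0, 1.452]
contact_force: [1.2, 0.2, -3.7]
grip_width: 58.0
time: 22.05
tool_pos: [579.5, -232.9, 12.7]
tcp_rot: [3.142, -0.0, 1.452]
contact_force: [0.5, 1.0, -3.0]
grip_width: 57.6
```

```bash
python3 -m inch '[[[0,0,0.002,0,0,0,1],[0,0,0.004,0,0,0,1],[0,0,0.006,0,0,0,1],[0,0,0.008,0,0,0,1],[0,0,0.008,0,0,0,1],[0,0,0.008,0,0,0,1],[0,0,0.008,0,0,0,1],[0,0,0.008,0,0,0,1],[0,0,0.008,0,0,0,1],[0,0,0.008,0,0,0,1]]]'
```

```text
time: 23.3
tool_pos: [579.5, -232.9, 12.2]
tcp_rot: [3.141, 0.0, 1.452]
contact_force: [-3.1, 1.2, 6.1]
grip_width: 58.0
```

It has made floor contact: the force went from -3 N to +6 N. I release part way, so the fingers clear the tray walls, then rise.

```bash
python3 -m inch '[[[0,0,0,0,0,0,0],[0,0,0,0,0,0,-0.35],[0,0,0,0,0,0,-0.5],[0,0,0,0,0,0,-0.55],[0,0,0,0,0,0,-0.55],[0,0,-0.04,0,0,0,-0.55],[0,0,-0.1,0,0,0,-0.55],[0,0,-0.17,0,0,0,-0.55],[0,0,-0.26,0,0,0,-0.55],[0,0,-0.36,0,0,0,-0.55]]]';  python3 -m inch '[[[0,0,-0.1,0,0,0,-0.55],[0,0,-0.2,0,0,0,-0.55],[0.1,0,-0.3,0,0,0,-0.55],[0.2,0,-0.4,0,0,0,-0.55],[0.3,-0.05,-0.5,0,0,0,-0.55],[0.4,-0.1,-0.6,0,0,0,-0.55],[0.5,-0.2,-0.7,0,0,0,-0.55],[0.6,-0.3,-0.7,0,0,0,-0.55],[0.7,-0.4,-0.7,0,0,0,-0.55],[0.8,-0.5,-0.7,0,0,0,-0.55]]]'
python3 - <<'E'
from h import *
for n in ("wrist","side","top"): cv2.imwrite(f'pics/{n}7.png',cv2.cvtColor(bot.capture(n),cv2.COLOR_RGB2BGR))
E
```

```text
time: 24.55
tool_pos: [579.6, -233.0, 84.8]
tcp_rot: [3.141, 0.0, 1.452]
contact_force: [0.2, 0.3, 0.1]
grip_width: 70.9
time: 25.8
tool_pos: [498.3, -60.2, 224.1]
tcp_rot: [3.141, -0.0, 1.452]
contact_force: [0.7, 0.5, 0.1]
grip_width: 70.7
```

View pics/top7.png

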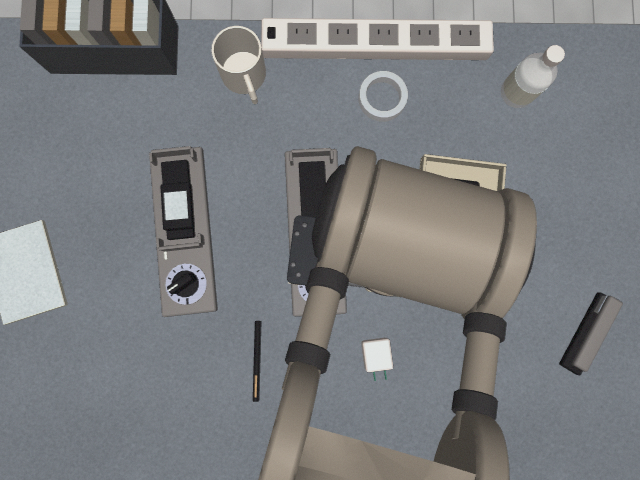

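View pics/side7.png

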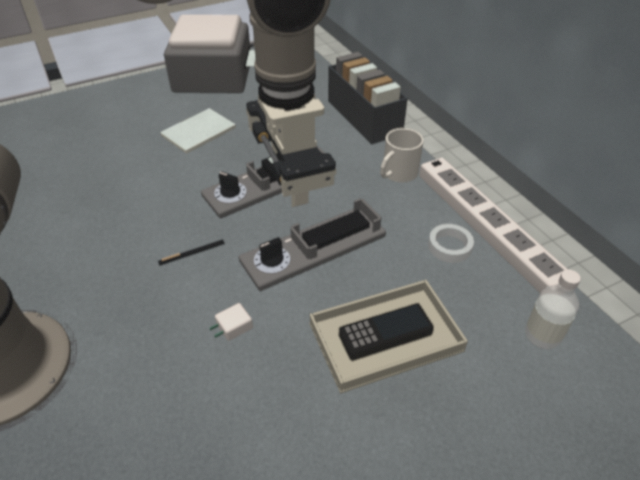

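The terminal lies flat and screen up in the tray, at about (387,331) in the side view. I swing clear so the top camera can confirm it, then check the pointer as well.

```bash
python3 -m inch '[[[0.1,-0.05,0,0,0,0,-0.55],[0.2,-0.1,0,0,0,0,-0.55],[0.3,-0.15,0,0,0,0,-0.55],[0.4,-0.2,0,0,0,0,-0.55],[0.5,-0.25,0,0,0,0,-0.55],[0.6,-0.3,0,0,0,0,-0.55],[0.7,-0.3,0,0,0,0,-0.55],[0.8,-0.3,0,0,0,0,-0.55],[0.9,-0.3,0,0,0,0,-0.55],[1,-0.3,0,0,0,0,-0.55]]]'; python3 -m inch '[[[0.1,-0.05,0,0,0,0,-0.55],[0.2,-0.1,0,0,0,0,-0.55],[0.3,-0.1,0,0,0,0,-0.55],[0.4,-0.1,0,0,0,0,-0.55],[0.5,-0.1,0,0,0,0,-0.55],[0.6,-0.1,0,0,0,0,-0.55],[0.7,-0.1,0,0,0,0,-0.55],[0.7,-0.1,0,0,0,0,-0.55],[0.7,-0.1,0,0,0,0,-0.55],[0.7,-0.1,0,0,0,0,-0.55]]]'
python3 - <<'E'
from h import *
t=cv2.cvtColor(bot.capture("top"),cv2.COLOR_RGB2BGR)
cv2.imwrite('pics/top8.png',t)
cv2.imwrite("pics/z8.png",np.hstack([cv2.resize(t[145:300,400:515],(430,580),interpolation=cv2.INTER_CUBIC),cv2.resize(t[255:320,290:345],(360,580),interpolation=cv2.INTER_CUBIC)]))
E
```

```text
time: 27.2
tool_pos: [463.4, 144.8, 223.2]
tcp_rot: [-3.141, -0.0, 1.451]
contact_force: [0.6, -0.2, 0.2]
grip_width: 71.1
time: 28.45
tool_pos: [460.2, 284.4, 223.2]
tcp_rot: [-3.142, 0.0, 1.451]
contact_force: [0.2, 0.6, -0.4]
grip_width: 70.6
```

View pics/top8.png

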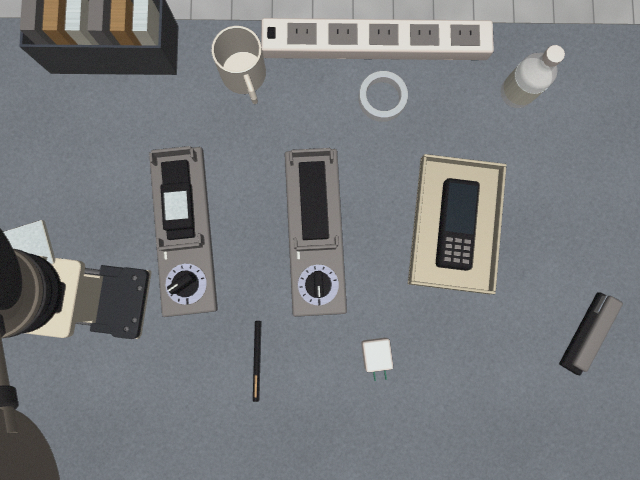

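View pics/z8.png

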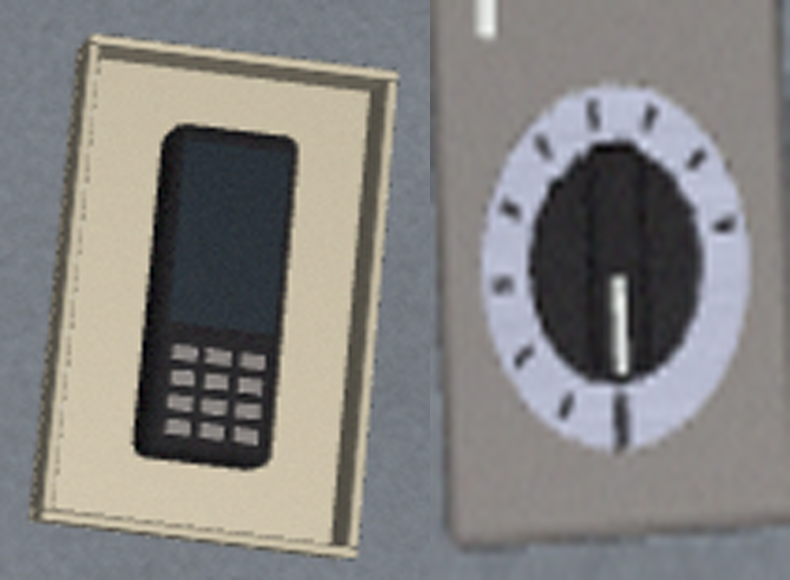

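The terminal lies centred and parallel in the tray, at about (458,224) in the top view. The dial pointer is on the long tick at (319,300), the spare dock's dial and battery look unchanged, and the arm is clear. I hand the job in.

Run:
```python
from h import *
a=cv2.imread("pics/top0.png")[140:320,145:220];b=cv2.imread("pics/top8.png")[140:320,145:220]
print("spare diff mean",cv2.absdiff(a,b).mean(),(cv2.absdiff(a,b).max(2)>40).sum())
c=onz("top",(458.5,224),33);d=c[:2]-[577.7,-233.9];print("terminal-tray offset mm",d.round(1))
print(bot.close_job())
```

```text
spare diff mean 5.702296296296296 108
terminal-tray offset mm [-2.   1.9]
the job is handed in; nothing more can be done
None
```

I turned the terminal's dial anticlockwise by about 2.2 rad in one grasp, until it met the off stop. Then I lifted the terminal out and set it gently, screen up, in the tray. The arm retreated clear, and I handed the job in just after 28.5 s.

What the last checks showed:
- **Dial:** The torque at the stop was about 0.8 N m. The pointer angle measured 3.20 rad against 3.195 for off, taken before the terminal was lifted. The last top view still shows it on the long tick.
- **Terminal:** Its centre is about 2 mm from the tray's centre along each axis. It looks flat, screen up and parallel to the tray. I did not measure its resting height in the final pictures. I inferred it from the floor contact, where the vertical force went from -3 N to +6 N.
- **Spare dock:** By eye its dial and battery match the first picture. A picture comparison of that area was not quite clean: 108 pixels differed noticeably. The parked gripper reaches into the edge of the compared area, which probably explains it, but I did not trace those pixels.
- **Disagreement:** The camera estimate of the dial's axis along x was 1 to 3 mm short of where the grasp found it. It caused no trouble.

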